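# Gauge the tea sample cassettes and clip them on the snap hook

### The job

Book in the tea sample cassettes one at a time, in the order red, yellow, blue (some may be missing): lay the cassette flat on the thickness gauge with its round window under the foot, let go of it, press the knob so that the foot comes down on the window and hold it there a moment, then take the cassette out and clip its ring through the sprung gate of the snap hook so that it hangs there with the gate snapped shut. Do not start the next cassette before the last one hangs; leave the other things on the table where they are.

Things in the scene. Friction and masses are not known exactly. Their poses are not given: they have to be found in the camera images.
- red_sample: red rigid sample cassette, 16 mm thick, about 100 g, loose (may be absent), starts flat on the table, ring away from the robot; both faces alike. Origin mid-handle at mid thickness; own x runs along it to the ring, z is normal to its faces. Handle 32 mm wide, x -25 to 50 mm; head 50 mm wide, x 50 to 110; then a steel ring
- red_eye (a point): centre of the hole of the red cassette's flat round steel ring, which lies in the cassette's mid-plane: x 131 mm in its frame; wire 6 mm thick, hole 36 mm across
- red_window (a point): centre of the red cassette's round dark-green leaf window (one on each face, 35 mm across), taken at mid thickness: x 80 mm in its frame
- yellow_sample: yellow rigid sample cassette, 22 mm thick, about 100 g, loose (may be absent), starts flat on the table, ring away from the robot; both faces alike. Origin mid-handle at mid thickness; own x runs along it to the ring, z is normal to its faces. Handle 32 mm wide, x -25 to 50 mm; head 50 mm wide, x 50 to 110; then a steel ring
- yellow_eye (a point): centre of the hole of the yellow cassette's flat round steel ring, which lies in the cassette's mid-plane: x 131 mm in its frame; wire 6 mm thick, hole 36 mm across
- yellow_window (a point): centre of the yellow cassette's round dark-green leaf window (one on each face, 35 mm across), taken at mid thickness: x 80 mm in its frame
- blue_sample: blue rigid sample cassette, 28 mm thick, about 100 g, loose (may be absent), starts flat on the table, ring away from the robot; both faces alike. Origin mid-handle at mid thickness; own x runs along it to the ring, z is normal to its faces. Handle 32 mm wide, x -25 to 50 mm; head 50 mm wide, x 50 to 110; then a steel ring
- blue_eye (a point): centre of the hole of the blue cassette's flat round steel ring, which lies in the cassette's mid-plane: x 131 mm in its frame; wire 6 mm thick, hole 36 mm across
- blue_window (a point): centre of the blue cassette's round dark-green leaf window (one on each face, 35 mm across), taken at mid thickness: x 80 mm in its frame
- gauge: fixed thickness gauge; origin on the table below its foot. Dark steel base plate (the anvil) 12 mm thick, x -60 to 60, y -55 to 135 mm; column at y = 100 mm with an arm 22 mm wide, 97 to 113 mm above the table, to the foot at y = 0. Cassettes go in along +x from the -x side, ring first; the handle then overhangs the plate
- gauge_anvil (a point): point on the anvil's surface straight below the foot (12 mm above the table), marked by a yellow circle; axes as gauge
- gauge_foot (a joint): slide of the gauge's foot, a steel disc 20 mm across, in m: 0 = fully up, foot 50 mm above the anvil; grows as it goes down (0.05 at the anvil), so thickness = 0.05 - reading. A spring lifts it back by itself: 3 N at the top, 5.5 N at the bottom
- gauge_knob (a point): centre of the top of the round black press knob (34 mm across) on the foot's spindle, 98 mm above the foot's underside, 160 mm above the table when up; moves with the foot; push it straight down
- hook_stand: fixed gallows stand with a steel snap hook in its x-z plane; origin on the table straight below the hook's seat. The nose is on the -x side; the shank, at x = 28 mm, goes up to an arm 357 mm above the table; post at x = 120 mm; blue foot plate x 60 to 170, y -70 to 70, 12 mm thick. Straight below the hook it is clear
- hook_seat (a point): middle of the 10 mm thick bar at the bottom of the hook's bowl (215 mm above the table), where rings hang; axes as hook_stand. A level ring with the nose standing up in its hole presses the gate in as it is lowered, and is past it when 20 mm or less above the seat (the bar stops it at 8 mm); let go there, the cassette swings down and hangs
- hook_nose (a point): top of the hook's upturned nose, 30 mm to -x of the seat and 52 mm above it; the nose bar is 10 mm thick and runs down nearly straight to the bowl
- gate (a joint): sprung brass gate of the hook, in rad: 0 = shut, grows to 0.72 as it swings inward (lower end towards the shank). 8 mm thick, hinged by the shank 97 mm above the seat and 21 mm to +x of it, it slopes 60 mm down to the inside of the nose's tip. About 2 N at its lower end presses it in; it shuts by itself
- wash_bottle: white squeeze wash bottle, 60 mm wide, 140 mm high; loose bystander, leave alone. Origin at the centre of its underside
- tea_tin: green tin, 64 mm wide, 80 mm high; loose bystander, leave alone. Origin at the centre of its underside
- amber_jar: small amber glass jar, 50 mm wide, 70 mm high; loose bystander, leave alone. Origin at the centre of its underside
- weigh_bowl: shallow white weighing bowl, 90 mm wide, 30 mm high; loose bystander, leave alone. Origin at the centre of its underside
- spatula: lab spatula, 170 mm long, lying flat; loose bystander, leave alone. Origin at the centre of its underside (spatula: of its length)
- tip_box: blue box of pipette tips, 120 x 80 x 50 mm; loose bystander, leave alone. Origin at the centre of its underside
- cup: blue mug, 76 mm wide, 85 mm high; loose bystander, leave alone. Origin at the centre of its underside
Not all that is in view belongs to the job. What is shaped like the blue_sample but pink or turquoise is not meant. What is shaped like the gauge but orange is not meant.

How it is judged:
By the outcome, as a careful person would: the job done as asked, in the order asked, and still so for the second after the job is handed in, with the robot touching nothing.
Of red_sample, yellow_sample, blue_sample only 2 to 3 are there at a start; the rules pass over those that are not, and their reading is None.
At some moment in a run one of red_sample, yellow_sample, blue_sample may be knocked a few centimetres aside while the robot is not near it.
Once in a run the grip may slacken for a moment while it holds something.
It also fails if it takes over 210 s, if anything falls off the work surface, if the arm or the gripper's body presses on something with over 40 N, if the wrist force passes 120 N, or if a joint passes its speed limit or range.

### The arm

A 7-joint arm with a two-finger parallel gripper is mounted at the origin on the work surface. World frame = base frame: x ahead of the robot, y to its left, z up, the work surface at z = 0. Lengths are in m, angles in rad, forces in N, time in s.
With the tool pointing down it reaches from about 0.35 to 0.9 m from the base axis. Payload 8.1 kg.
Tool frame: the origin (TCP) lies on the centre line of the jaws, within the pads' length; the fingertips stand 19 mm ahead of it and the grasp point (between the pads) is the TCP; z points along the fingers, y is the direction in which the jaws open and shut (so a half turn about z gives the same grasp; the last joint's range is limited). The gripper opens to 92 mm and grips with 3 to 60 N. Pads are 19 mm wide; open, the fingers measure 130 mm over their backs; the gripper's body (75 mm by 190 mm) begins 47 mm behind the grasp point.
Start: joints at [1.047, 0.434, 0.025, 1.573, -0.012, 1.134, -0.075], TCP at [0.255, -0.57, 0.246] pointing down, gripper open.
Joint ranges: [-2.62, 2.62], [-0.44, 2.09], [-1.27, 1.32], [0.08, 2.57], [-1.32, 4.46], [0.12, 2], [-2.74, 2.74]. Speed limits (rad/s): [2.22, 2.22, 3.01, 3.01, 3.14, 3.14, 3.14].

### API

Orientations are given as a rotation vector (axis times angle).
In Python, from cell import monitor, imaging, workorder, outline_of gives the robot as it stands.
- The arm moves only by the tool move_arm, never from a script. Its argument "series" is a list of rows, each a list of 6 numbers: the shift along the world's x, y, z in cm, then the turn, a rotation vector about the world's x, y, z in degrees. A call has 1 to 8 rows; each row shifts and turns the commanded pose from where the row before left it; what a row does not reach is not made up. A row lasts 1/10 s, in which the tool goes at most 50 mm and 8.59 degrees, less where a joint would pass 70% of its speed; a pose out of reach is approached as far as the arm can. A call with a gripper value outside its range is refused whole. "grip" is the opening, from 0 (shut) to 1 (fully open), set as the call begins (left out, the last holds). The fingers move at their own pace and stop on an object; "force" is the grip in N (left out, the last holds). Time passes only in rows, so rows that do not move let the fingers close. It gives the time, the measured TCP pose, the force and the opening at its end, in the units of the state.
- monitor.observe(): the state, without advancing time (a new reading comes with each control period).
- imaging.get_image(name): name is "scene" or "top" or "wrist"; returns a dict with "color" (400x640x3 uint8, red, green, blue), "fx", "fy", "cx", "cy" (pixels), "rvec" (rotation vector, rad) and "tvec" (3), from world to camera coordinates, as OpenCV has them; the wrist camera has in their place "mount" (4x4, takes a point from camera to tool coordinates, whose origin is the TCP and whose axes are the flange's). Camera axes: x right, y down, z forward; pixel columns grow to the right and rows downward; lengths in m; the calibration is good to about 2 mm. A picture is of the moment at which its call begins: read the wrist's pose just before it. There is no depth.
- workorder.sign_off(): hands the job in, once; it reports no verdict.
Trained networks look in the newest picture that a camera, given by its name, has taken for a name from the list of things; names that differ only in an ending like _2 or _b are one class to them, and where a whole thing is asked for, a point or a joint stands for the part that bears it (a point fixed in the world has none). Each returns a list of dicts, best first, with "p" (0 to 1); they miss things now and then, are a little off and sometimes report something else, mostly with a low value. They report only what shows in the picture. A call takes as long as a camera call. They do not tell look-alikes from the thing itself.
- outline_of(camera, thing): "mask" (400x640 bool, what is visible of it) and "rect" ([left, top, width, height] in pixels, round what is visible of it).
The state is a dict: "clock": time; "joints": joint angles; "dq": joint speeds; "joint_efforts": joint torques, N m; "position": TCP position; "ee_rot": TCP orientation; "force": force on the tool from outside, world axes, zero at the start; "ft_torque": the same for the moment, N m; "width": opening from 0.0 (shut) to 1.0 (fully open).
Only numpy, scipy, OpenCV 4.12 (cv2) and the standard library are available. Lean on these libraries where they do the work, as an engineer would, in place of code of your own. Each camera call takes 0.05 s, during which the arm holds its last target. There are 200 camera calls.

## Working session

There is one attempt and no reset: what is moved stays moved. The work goes in short steps, Python scripts to look and compute and a tool call to move; the robot and the scene stay as the last step left them, time stands still between calls to the robot, and variables do not carry over. Pictures are saved under pics/ and viewed, about 12 in all and at most 16, crops included, and the job is handed in when it is done.

Besides the shell and the picture viewer there is one more tool, called after "Request:" by a JSON object that holds its "api" and its "payload", one argument or row to a line. move_arm: Moves the arm, as the interface text tells. Its arguments: {"type":"object","properties":{"series":{"type":"array"},"grip":{"type":"number"},"force":{"type":"number"}},"required":["series"]}

```bash
mkdir -p pics; ls
python3 - <<'E'
from cell import monitor, imaging, workorder, outline_of
import cv2,numpy as np
s=monitor.observe(); print({k:np.round(v,3).tolist() if v is not None else v for k,v in s.items()})
for n in ["scene","top"]:
    im=imaging.get_image(n); cv2.imwrite(f"pics/{n}0.png",im["color"][:,:,::-1])
    print(n,im["fx"],im["cx"],im["cy"],np.round(im["rvec"],3),np.round(im["tvec"],3))
    for t in ["red_sample","yellow_sample","blue_sample","gauge","hook_stand"]:
        for d in outline_of(n,t): print(n,t,round(d["p"],2),d["rect"])
E
```

```text
pics
{'clock': 0.0, 'joints': [1.047, 0.435, 0.025, 1.574, -0.012, 1.134, -0.075], 'dq': [-0.001, -0.0, 0.0, 0.001, 0.001, -0.0, 0.002], 'joint_efforts': [0.001, -66.784, 0.986, -31.446, -0.06, 0.043, 0.0], 'position': [0.255, -0.57, 0.245], 'ee_rot': [-3.071, -0.656, 0.001], 'force': [-0.32, -0.319, 0.144], 'ft_torque': [-0.012, -0.01, 0.005], 'width': 1.005}
scene 410.38523882636815 322.672674093105 203.00168097439834 [ 2.099  1.335 -0.527] [-0.242 -0.223  1.773]
scene red_sample 0.81 [298.7, 227.8, 30.7, 47.1]
scene blue_sample 0.92 [263.6, 243.4, 19.7, 42.4]
scene blue_sample 0.74 [231.3, 205.9, 51.8, 17.7]
scene blue_sample 0.61 [305.3, 175.9, 25.8, 37.0]
scene gauge 0.73 [325.7, 128.6, 51.2, 50.3]
scene gauge 0.59 [381.2, 179.8, 61.2, 56.5]
scene hook_stand 0.76 [214.6, 216.8, 51.3, 118.0]
top 424.611268680846 320.7460061569179 196.45818228887688 [ 2.108 -2.156  0.201] [0.032 0.536 1.551]
top red_sample 0.85 [324.5, 172.5, 17.3, 41.8]
top blue_sample 0.98 [364.5, 171.5, 15.8, 45.4]
top blue_sample 0.94 [347.5, 239.8, 37.4, 21.6]
top blue_sample 0.66 [288.5, 232.3, 42.0, 36.1]
top blue_sample 0.43 [275.6, 128.6, 17.4, 19.6]
top gauge 0.89 [197.9, 175.3, 57.3, 38.5]
top gauge 0.84 [217.1, 267.2, 56.3, 39.1]
top hook_stand 0.64 [388.5, 121.2, 48.5, 60.9]
```

Run:
```python
import cv2
a=cv2.imread("pics/scene0.png"); b=cv2.imread("pics/top0.png")
cv2.imwrite("pics/sc.png",cv2.resize(a[100:350,190:460],None,fx=2.9,fy=2.4,interpolation=cv2.INTER_CUBIC)[:600])
cv2.imwrite("pics/tc.png",cv2.resize(b[100:325,180:480],None,fx=2.66,fy=2.66,interpolation=cv2.INTER_CUBIC)[:600])
```

```text
(no output)
```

View pics/sc.png

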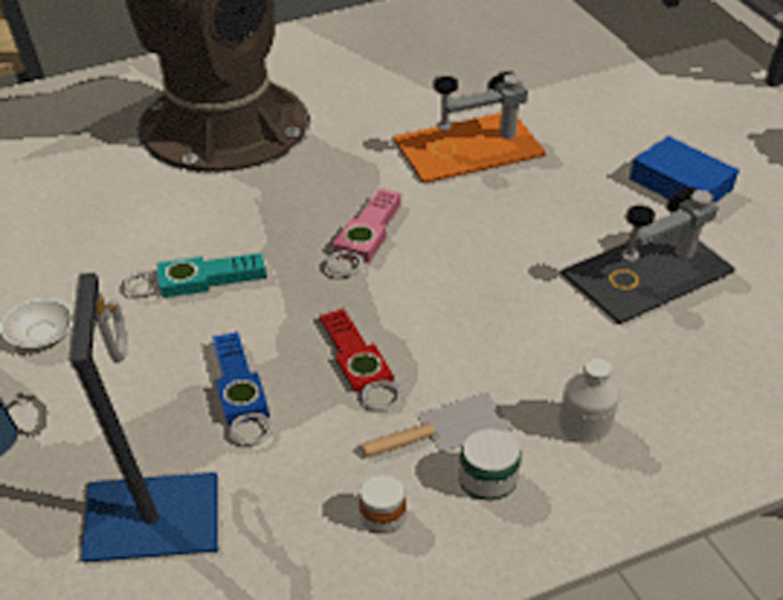

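View pics/tc.png

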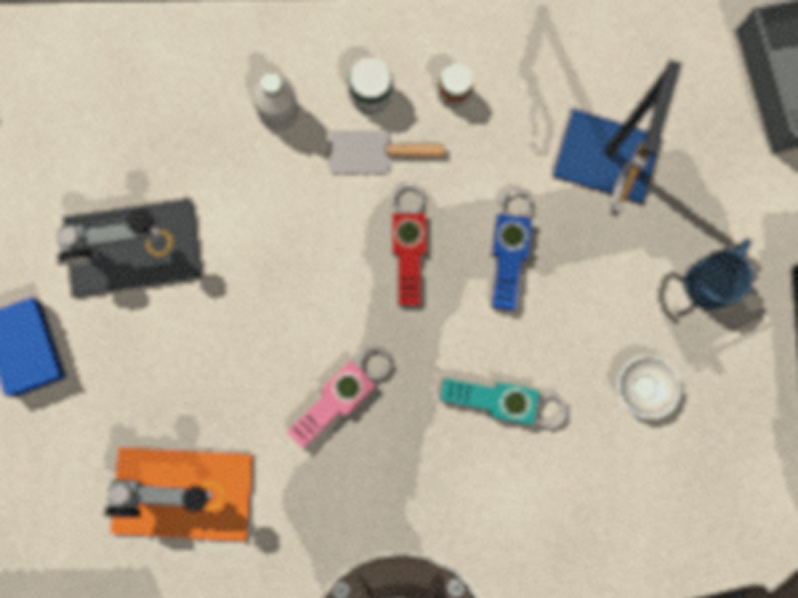

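The dark gauge is at scene (345,185) / top (230,190) and the hook is to the right at top (413,173). Red is at top (333,193) and blue at (372,193). There is no yellow, and the pink, turquoise and orange things are look-alikes. I'll fit poses by matching model silhouettes to the network masks.

```bash
cat > h.py <<'E'
import cv2,numpy as np
from scipy.optimize import minimize
from scipy.spatial.transform import Rotation as R
from cell import monitor, imaging, workorder, outline_of
def grab(name,save=None):
    s=monitor.observe(); im=imaging.get_image(name)
    if name=="wrist":
        T=np.eye(4);T[:3,:3]=R.from_rotvec(s["ee_rot"]).as_matrix();T[:3,3]=s["position"]
        W=np.linalg.inv(T@np.array(im["mount"]))
        rv,tv=cv2.Rodrigues(W[:3,:3])[0].ravel(),W[:3,3]
    else: rv,tv=np.array(im["rvec"],float),np.array(im["tvec"],float)
    K=np.array([[im["fx"],0,im["cx"]],[0,im["fy"],im["cy"]],[0,0,1.]])
    if save: cv2.imwrite(save,im["color"][:,:,::-1])
    return dict(name=name,rv=rv.ravel(),tv=tv.ravel(),K=K,img=im["color"])
def proj(c,P): return cv2.projectPoints(np.asarray(P,float).reshape(-1,3),c["rv"],c["tv"],c["K"],None)[0].reshape(-1,2)
def back(c,uv,z):
    Rm=cv2.Rodrigues(c["rv"])[0]; d=Rm.T@np.linalg.solve(c["K"],[uv[0],uv[1],1.]); o=-Rm.T@c["tv"]
    return o+d*(z-o[2])/d[2]
def box(x0,x1,y0,y1,z0,z1): return np.array([[x,y,z] for x in(x0,x1) for y in(y0,y1) for z in(z0,z1)])/1000.
def cyl(x,y,r,z0,z1):
    a=np.linspace(0,6.283,24,endpoint=False); return np.array([[x+r*np.cos(t),y+r*np.sin(t),z] for t in a for z in(z0,z1)])/1000.
TH=dict(red_sample=16,yellow_sample=22,blue_sample=28)
def parts(n):
    if n in TH:
        t=TH[n]/2; return [("h",box(-25,50,-16,16,-t,t)),("h",box(50,110,-25,25,-t,t)),("h",cyl(131,0,24,-3,3)),("c",cyl(131,0,18,0,0)[::2])]
    if n=="gauge": return [("h",box(-60,60,-55,135,0,12)),("h",cyl(0,100,13,0,125)),("h",box(-11,11,0,100,97,113)),("h",cyl(0,0,17,148,160)),("h",cyl(0,0,10,62,70)),("h",cyl(0,0,5,62,160))]
    if n=="hook_stand": return [("h",box(60,170,-70,70,0,12)),("h",box(110,130,-10,10,0,367)),("h",box(22,130,-10,10,347,367)),("h",box(23,33,-5,5,240,357)),("h",box(-35,-25,-5,5,225,267)),("h",box(-25,25,-5,5,210,220))]
S=4
def render(c,n,p,z0):
    X=R.from_euler("z",p[2]).as_matrix(); m=np.zeros((400*S,640*S),np.uint8)
    for k,P in parts(n):
        uv=proj(c,P@X.T+[p[0],p[1],z0]); q=np.round(np.clip((uv+.5)*S,-9000,9000)*16).astype(np.int32)
        if k=="h": cv2.fillConvexPoly(m,cv2.convexHull(q),255,shift=4)
        else: cv2.fillConvexPoly(m,q,0,shift=4)
    return cv2.GaussianBlur(cv2.resize(m,(640,400),interpolation=cv2.INTER_AREA).astype(np.float32)/255,(0,0),1)
def fit(obs,n,p0,z0):
    tg=[(c,cv2.GaussianBlur(m.astype(np.float32),(0,0),1)) for c,m in obs]
    f=lambda p:sum(1-np.minimum(r,t).sum()/np.maximum(r,t).sum() for c,t in tg for r in [render(c,n,p,z0)])/len(tg)
    b=None
    for d in (0,.4,-.4):
        s=np.array(p0)+[0,0,d]
        o=minimize(f,s,method="Nelder-Mead",options=dict(initial_simplex=[s,s+[.02,0,0],s+[0,.02,0],s+[0,0,.15]],xatol=2e-4,fatol=1e-4,maxiter=120))
        if b is None or o.fun<b.fun: b=o
    return b.x,b.fun
def pick(c,n,uv=None):
    L=outline_of(c["name"],n)
    if uv is None: return L
    for d in L:
        r=d["rect"]
        if np.hypot(r[0]+r[2]/2-uv[0],r[1]+r[3]/2-uv[1])<25: return d["mask"]
E
cat > m.py <<'E'
from h import *
G=dict(red_sample=((313,251),(333,193)),blue_sample=((273,264),(372,194)),gauge=((412,208),(226,194)),hook_stand=((240,276),(413,152)))
obs={n:[] for n in G}
for i,nm in enumerate(["scene","top"]):
    c=grab(nm)
    for n in G:
        m=pick(c,n,G[n][i]); print(nm,n,None if m is None else m.sum())
        if m is not None: obs[n].append((c,m))
for n in G:
    z=TH[n]/2000 if n in TH else 0
    p0=list(back(c,G[n][1],z)[:2])+[0.]
    for o in ([obs[n]] + ([[x] for x in obs[n]])):
        p,e=fit(o,n,p0,z); print(n,[x[0]["name"] for x in o],p[:2].round(4),np.degrees(p[2]).round(1),round(e,3))
E
time python3 m.py
```

```text
scene red_sample 479
scene blue_sample 421
scene gauge 1740
scene hook_stand None
top red_sample 411
top blue_sample 413
top gauge 1491
top hook_stand 1201
red_sample ['scene', 'top'] [ 0.4992 -0.0273] -1.3 0.127
red_sample ['scene'] [ 0.5    -0.0282] -0.8 0.068
red_sample ['top'] [ 0.4972 -0.0263] -1.3 0.165
blue_sample ['scene', 'top'] [ 0.491  -0.1651] -8.9 0.178
blue_sample ['scene'] [ 0.4934 -0.1646] -9.2 0.221
blue_sample ['top'] [ 0.4901 -0.1652] -8.9 0.125
gauge ['scene', 'top'] [0.573 0.335] 7.2 0.08
gauge ['scene'] [0.5733 0.334 ] 7.2 0.081
gauge ['top'] [0.5724 0.336 ] 8.1 0.074
hook_stand ['top'] [ 0.5821 -0.2826] -21.5 0.126
hook_stand ['top'] [ 0.5821 -0.2826] -21.5 0.126
real	1m1.313s
user	0m51.133s
sys	0m11.268s
```

Request:
{"api": "move_arm", "payload": {
  "series": [
    [1.5, 4, 0, 0, 0, -4],
    [1.5, 4, 0, 0, 0, -4],
    [1.5, 4, 0, 0, 0, -4],
    [1.5, 4, 0, 0, 0, -4],
    [1.5, 4, 0, 0, 0, -4],
    [1.5, 4, 0, 0, 0, -4],
    [2, 4, 0, 0, 0, -1],
    [2, 4, 0, 0, 0, 0]
  ],
  "grip": 1
}}

```text
clock: 1.9
position: [0.3857, -0.249, 0.2461]
ee_rot: [3.141, -0.026, 0.001]
force: [1.2, -0.2, -0.9]
width: 0.999
```

Request:
{"api": "move_arm", "payload": {
  "series": [
    [2, 4, 0, 0, 0, 0],
    [2, 4, -1, 0, 0, 0],
    [2, 4, -1, 0, 0, 0],
    [2, 4, -1, 0, 0, 0],
    [2, 4, -1, 0, 0, 0],
    [1, 2, -1, 0, 0, 0],
    [0, 0, 0, 0, 0, 0],
    [0, 0, 0, 0, 0, 0]
  ]
}}

```text
clock: 2.7
position: [0.4951, -0.0305, 0.1956]
ee_rot: [3.141, -0.023, -0.001]
force: [-0.5, -1.4, -0.2]
width: 1.002
```

```bash
cat > w.py <<'E'
import sys
from h import *
n=sys.argv[1]; p0=[float(v) for v in sys.argv[2:5]]; p0[2]=np.radians(p0[2]); z=float(sys.argv[5]); out=sys.argv[6]
c=grab("wrist",f"pics/{out}.png")
for d in pick(c,n):
    print(n,round(d["p"],2),d["rect"],d["mask"].sum())
L=pick(c,n)
uv=proj(c,[[p0[0]+.06*np.cos(p0[2]),p0[1]+.06*np.sin(p0[2]),z]])[0]; print("exp",uv.round())
if L:
    d=min(L,key=lambda d:np.hypot(d["rect"][0]+d["rect"][2]/2-uv[0],d["rect"][1]+d["rect"][3]/2-uv[1]))
    p,e=fit([(c,d["mask"])],n,p0,z); print(n,p[:2].round(4),np.degrees(p[2]).round(1),round(e,3))
E
python3 w.py red_sample 0.499 -0.027 -1.2 0.008 w1; python3 -c "
from h import *
print(monitor.observe()['position'].round(4) if 1 else 0)"
```

```text
red_sample 0.64 [282.3, 1.1, 64.6, 203.3] 8305
exp [313. 108.]
red_sample [ 0.4985 -0.0275] -1.2 0.035
[ 0.4951 -0.0319  0.1961]
```

View pics/w1.png

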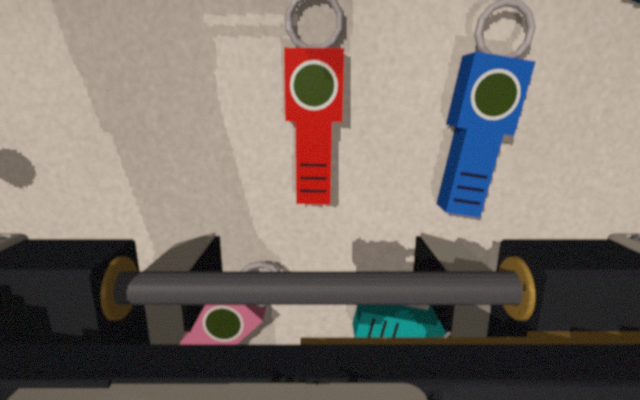

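Request:
{"api": "move_arm", "payload": {
  "series": [
    [0.7, 0.2, -4, 0, 0, 0],
    [0.6, 0.2, -4, 0, 0, 0],
    [0, 0, -4, 0, 0, 0],
    [0, 0, -3, 0, 0, 0],
    [0, 0, -1.5, 0, 0, 0],
    [0, 0, -0.9, 0, 0, 0],
    [0, 0, 0, 0, 0, 0],
    [0, 0, 0, 0, 0, 0]
  ]
}}

```text
clock: 3.65
position: [0.5089, -0.027, 0.0226]
ee_rot: [3.141, -0.026, 0.002]
force: [0.6, 0.3, -0.1]
width: 1.002
```

Request:
{"api": "move_arm", "payload": {
  "series": [
    [0, 0, 0, 0, 0, 0],
    [0, 0, 0, 0, 0, 0],
    [0, 0, 0, 0, 0, 0],
    [0, 0, 0, 0, 0, 0],
    [0, 0, 0, 0, 0, 0],
    [0, 0, 0, 0, 0, 0],
    [0, 0, 0, 0, 0, 0],
    [0, 0, 0, 0, 0, 0]
  ],
  "grip": 0,
  "force": 45
}}

```text
clock: 4.45
position: [0.5083, -0.0265, 0.0217]
ee_rot: [3.141, -0.025, -0.0]
force: [0.1, -1.3, 0.8]
width: 0.353
```

Request:
{"api": "move_arm", "payload": {
  "series": [
    [0, 0, 2, 0, 0, 0],
    [0, 0, 4, 0, 0, 0],
    [-0.4, 0.75, 4, 0, 0, 0],
    [-1, 3, 0, 0, 0, 1],
    [-1.5, 4, 0, 0, 0, 1.2],
    [-1.5, 4, 0, 0, 0, 1.2],
    [-1.5, 4, 0, 0, 0, 1.2],
    [-1.5, 4, 0, 0, 0, 1.2]
  ]
}}

```text
clock: 5.25
position: [0.4333, 0.1723, 0.1217]
ee_rot: [3.139, 0.135, -0.0]
force: [1.3, -0.9, -0.6]
width: 0.343
```

Request:
{"api": "move_arm", "payload": {
  "series": [
    [-1.5, 4, 0, 0, 0, 1.2],
    [-1.5, 4, 0, 0, 0, 1.2],
    [-1, 3, 0, 0, 0, 0],
    [-1, 3, 0, 0, 0, 0],
    [0, 0, 0, 0, 0, 0],
    [0, 0, 0, 0, 0, 0]
  ]
}}

```text
clock: 5.85
position: [0.3837, 0.3114, 0.1215]
ee_rot: [3.135, 0.203, -0.001]
force: [-0.6, -0.1, -0.7]
width: 0.344
```

```bash
cat > g.py <<'E'
from h import *
import sys
c=grab("wrist",f"pics/{sys.argv[1]}.png"); s=monitor.observe(); print(np.round(s["position"],4),np.round(s["ee_rot"],3),s["width"])
for n,p0,z in (("gauge",[.573,.335,.127],0.),):
    for d in pick(c,n):
        print(n,round(d["p"],2),d["rect"])
        p,e=fit([(c,d["mask"])],n,p0,z); print(n,p[:2].round(4),np.degrees(p[2]).round(1),round(e,3))
E
python3 g.py w2
```

```text
[0.3842 0.3103 0.1215] [ 3.134e+00  2.000e-01 -1.000e-03] 0.3429920732406745
gauge 0.67 [268.7, 318.0, 96.7, 19.2]
gauge [0.573 0.335] 7.3 1.0
```

View pics/w2.png

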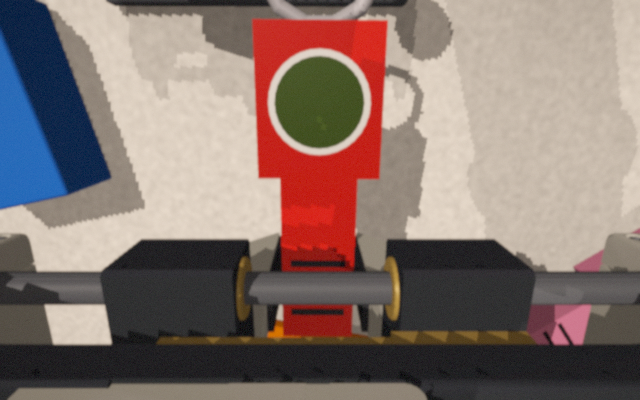

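Request:
{"api": "move_arm", "payload": {
  "series": [
    [0, 0, -4, 0, 0, 0],
    [0, 0, -3, 0, 0, 0],
    [0, 0, -1, 0, 0, 0],
    [2, 0.25, 0, 0, 0, 0],
    [3, 0.4, 0, 0, 0, 0],
    [3, 0.4, 0, 0, 0, 0],
    [3, 0.4, 0, 0, 0, 0],
    [0.95, 0.1, 0, 0, 0, 0]
  ]
}}

```text
clock: 6.75
position: [0.5081, 0.3255, 0.0427]
ee_rot: [-3.135, -0.194, -0.005]
force: [-0.4, -0.2, -1.2]
width: 0.341
```

Request:
{"api": "move_arm", "payload": {
  "series": [
    [0, 0, 0, 0, 0, 0],
    [0, 0, -0.3, 0, 0, 0],
    [0, 0, -0.3, 0, 0, 0],
    [0, 0, -0.2, 0, 0, 0],
    [0, 0, 0, 0, 0, 0]
  ]
}}

```text
clock: 7.25
position: [0.5027, 0.3266, 0.0338]
ee_rot: [3.135, 0.202, -0.001]
force: [-0.9, 0.0, 0.4]
width: 0.341
```

```bash
cat > v.py <<'E'
from h import *
import sys
n,z,out=sys.argv[1],float(sys.argv[2]),sys.argv[3]; p0=[float(v) for v in sys.argv[4:6]]+[np.radians(float(sys.argv[6]))]
s=monitor.observe(); print(np.round(s["position"],4),np.round(s["force"],1),s["width"])
ims=[]
for nm in ("scene","top"):
    c=grab(nm); X=[p0[0]+.06*np.cos(p0[2]),p0[1]+.06*np.sin(p0[2]),z]; u=proj(c,[X])[0]
    a,b=(int(np.clip(u[0]-50,0,540)),int(np.clip(u[1]-50,0,300))); ims.append(cv2.resize(c["img"][b:b+100,a:a+100,::-1],(400,400),interpolation=cv2.INTER_CUBIC))
    m=pick(c,n,u); print(nm,"crop0",a,b,"exp",u.round(),None if m is None else m.sum())
    if m is not None: p,e=fit([(c,m)],n,p0,z); print(p[:2].round(4),np.degrees(p[2]).round(1),round(e,3))
cv2.imwrite(f"pics/{out}.png",np.hstack(ims))
E
python3 v.py red_sample 0.020 v1 0.4936 0.3248 7.3
```

```text
[0.5027 0.3266 0.0338] [-0.9  0.   0.4] 0.3405596716723081
scene crop0 351 161 exp [402. 211.] 353
[0.4979 0.3246] 6.7 0.269
top crop0 188 145 exp [239. 195.] 51
[0.5786 0.2957] 38.5 0.88
```

View pics/v1.png

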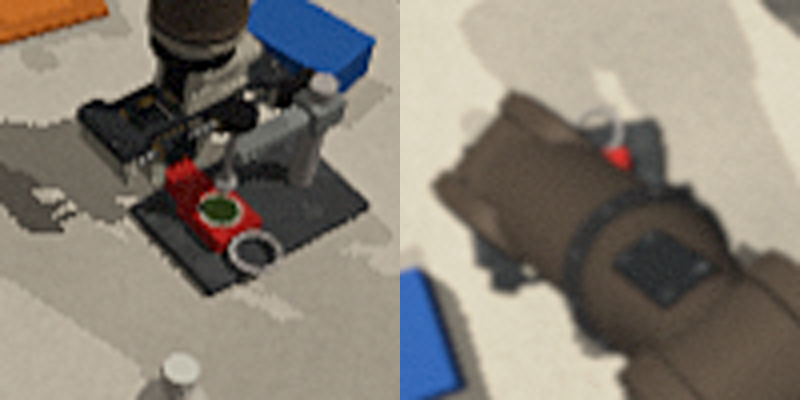

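Red lies under the foot: window at left crop (220,208), ring at (255,250). I'll let go and press.

Request:
{"api": "move_arm", "payload": {
  "series": [
    [0, 0, 0, 0, 0, 0],
    [0, 0, 0, 0, 0, 0],
    [0, 0, 0, 0, 0, 0],
    [0, 0, 0, 0, 0, 0],
    [0, 0, 1, 0, 0, 0],
    [0, 0, 3, 0, 0, 0],
    [-1, 0, 4, 0, 0, 0],
    [-2, 0, 4, 0, 0, 0]
  ],
  "grip": 0.7
}}

```text
clock: 8.25
position: [0.4745, 0.3261, 0.1555]
ee_rot: [-3.135, -0.197, -0.001]
force: [0.6, 1.3, 0.3]
width: 0.702
```

Request:
{"api": "move_arm", "payload": {
  "series": [
    [0, 0, 4, 0, 0, 0],
    [0, 0, 3, 0, 0, 0],
    [0, 0, 2, 0, 0, 0],
    [2, 0.2, 0, 0, 0, 0],
    [4, 0.4, 0, 0, 0, 0],
    [4, 0.2, 0, 0, 0, 0],
    [0, 0, 0, 0, 0, 0],
    [0, 0, 0, 0, 0, 0]
  ],
  "grip": 0
}}

```text
clock: 9.05
position: [0.5741, 0.3342, 0.2437]
ee_rot: [-3.135, -0.198, 0.001]
force: [-0.7, -0.2, 0.1]
width: 0.054
```

```bash
python3 - <<'E'
from h import *
c=grab("wrist","pics/w3.png"); print(np.round(monitor.observe()["position"],4),monitor.observe()["width"])
for P in ([.573,.335,.16],[.573,.335,.012]): print(proj(c,[P]).round(1))
for n in("red_sample","gauge_knob"):
  for d in pick(c,n): print(n,round(d["p"],2),d["rect"],d["mask"].sum())
E
python3 w.py red_sample .4925 .325 7.3 .02 w4
```

```text
[0.5731 0.3347 0.2439] 0.022066828731712722
[[314.8 214.7]]
[[315.6 170.8]]
red_sample 0.82 [293.0, 99.2, 49.8, 170.2] 2863
gauge_knob 0.93 [291.9, 168.7, 53.8, 71.8] 2279
red_sample 0.98 [289.9, 98.4, 56.7, 138.4] 2744
red_sample 0.57 [163.4, 113.3, 208.4, 127.2] 20327
exp [316. 191.]
red_sample [0.4941 0.3243] 7.1 0.547
```

View pics/w3.png

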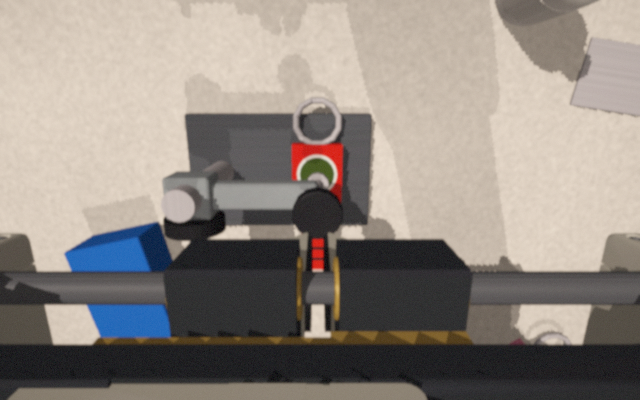

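Request:
{"api": "move_arm", "payload": {
  "series": [
    [0.2, -0.2, -3, 0, 0, 0],
    [0, 0, -2.5, 0, 0, 0],
    [0, 0, -1.5, 0, 0, 0],
    [0, 0, -1, 0, 0, 0],
    [0, 0, -1, 0, 0, 0],
    [0, 0, -0.5, 0, 0, 0],
    [0, 0, 0, 0, 0, 0]
  ]
}}

```text
clock: 10.05
position: [0.5757, 0.3326, 0.1487]
ee_rot: [-3.135, -0.2, 0.0]
force: [-2.7, -2.2, 3.7]
width: 0.002
```

Request:
{"api": "move_arm", "payload": {
  "series": [
    [0, 0, -0.2, 0, 0, 0],
    [0, 0, -0.2, 0, 0, 0],
    [0, 0, 0, 0, 0, 0],
    [0, 0, 0, 0, 0, 0],
    [0, 0, 0, 0, 0, 0]
  ]
}}

```text
clock: 10.55
position: [0.576, 0.3328, 0.1454]
ee_rot: [-3.135, -0.2, -0.001]
force: [-3.4, -1.9, 5.8]
width: 0.001
```

Request:
{"api": "move_arm", "payload": {
  "series": [
    [0, 0, -0.2, 0, 0, 0],
    [0, 0, -0.1, 0, 0, 0],
    [0, 0, 0, 0, 0, 0],
    [0, 0, 0, 0, 0, 0],
    [0, 0, 0, 0, 0, 0],
    [0, 0, 0, 0, 0, 0],
    [0, 0, 0, 0, 0, 0],
    [0, 0, 0, 0, 0, 0]
  ]
}}

```text
clock: 11.35
position: [0.5762, 0.333, 0.1452]
ee_rot: [-3.134, -0.2, -0.004]
force: [-8.9, -6.5, 27.1]
width: 0.002
```

Request:
{"api": "move_arm", "payload": {
  "series": [
    [0, 0, 0.1, 0, 0, 0],
    [0, 0, 0, 0, 0, 0],
    [0, 0, 0, 0, 0, 0],
    [0, 0, 0, 0, 0, 0],
    [0, 0, 2, 0, 0, 0],
    [0, 0, 3, 0, 0, 0],
    [0, 0, 4, 0, 0, 0],
    [-3, 0, 1, 0, 0, 0]
  ]
}}

```text
clock: 12.15
position: [0.5504, 0.3328, 0.2469]
ee_rot: [-3.132, -0.194, -0.012]
force: [0.8, 0.0, 0.8]
width: 0.006
```

Request:
{"api": "move_arm", "payload": {
  "series": [
    [-4, -0.4, 0, 0, 0, 0],
    [-4, -0.4, 0, 0, 0, 0],
    [0, 0, 0, 0, 0, 0],
    [0, 0, -3, 0, 0, 0],
    [0, 0, -4, 0, 0, 0],
    [0, 0, -3, 0, 0, 0],
    [0, 0, 0, 0, 0, 0]
  ],
  "grip": 0.8
}}

```text
clock: 12.85
position: [0.4645, 0.3228, 0.139]
ee_rot: [3.132, 0.2, -0.008]
force: [-0.4, 0.7, 0.8]
width: 0.563
```

```bash
python3 w.py red_sample .4925 .325 7.3 .02 w5;python3 v.py red_sample 0.020 v2 0.4936 0.3248 7.3
```

```text
red_sample 0.92 [278.4, 24.0, 81.4, 171.6] 8656
exp [318.  73.]
red_sample [0.4938 0.3248] 6.8 0.273
[0.4668 0.3254 0.1441] [-0.4  0.1  0.8] 0.697925166396926
scene crop0 351 161 exp [402. 211.] 458
[0.495  0.3254] 6.2 0.063
top crop0 188 145 exp [239. 195.] 169
[0.5305 0.3173] 12.0 0.633
```

Request:
{"api": "move_arm", "payload": {
  "series": [
    [1, 0.1, -3, 0, 0, 0],
    [1.5, 0, -3, 0, 0, 0],
    [1.2, 0, -3, 0, 0, 0],
    [0, 0, -1.5, 0, 0, 0],
    [0, 0, -0.5, 0, 0, 0],
    [0, 0, 0, 0, 0, 0]
  ]
}}

```text
clock: 13.8
position: [0.5021, 0.3259, 0.0331]
ee_rot: [-3.135, -0.201, 0.001]
force: [-0.2, -0.3, 0.2]
width: 0.798
```

Request:
{"api": "move_arm", "payload": {
  "series": [
    [0, 0, 0, 0, 0, 0],
    [0, 0, 0, 0, 0, 0],
    [0, 0, 0, 0, 0, 0],
    [0, 0, 0, 0, 0, 0],
    [0, 0, 0, 0, 0, 0],
    [0, 0, 0, 0, 0, 0],
    [0, 0, 0.4, 0, 0, 0],
    [0, 0, 0.4, 0, 0, 0]
  ],
  "grip": 0,
  "force": 45
}}

```text
clock: 14.6
position: [0.5026, 0.3253, 0.0408]
ee_rot: [3.135, 0.2, -0.001]
force: [0.2, -0.1, -1.1]
width: 0.34
```

Request:
{"api": "move_arm", "payload": {
  "series": [
    [-2, -0.25, 0, 0, 0, 0],
    [-4, -0.5, 0, 0, 0, 0],
    [-4, -0.5, 0, 0, 0, 0],
    [-2, -0.3, 1.5, 0, 0, 0],
    [0, 0, 4, 0, 0, 0],
    [0, 0, 4.5, 0, 0, 0],
    [0, 0, 4.5, 0, 0, 0],
    [0, -1, 4.5, 0, 0, 0]
  ]
}}

```text
clock: 15.4
position: [0.3822, 0.3009, 0.2331]
ee_rot: [-3.134, -0.203, -0.001]
force: [0.7, -0.4, -1.1]
width: 0.342
```

Request:
{"api": "move_arm", "payload": {
  "series": [
    [0.4, -3, 4, 0, 0, 0],
    [0.4, -4, 3.5, 0, 0, -3],
    [0.4, -4, 0, 0, 0, -4],
    [0.4, -4, 0, 0, 0, -4],
    [0, -4, 0, 0, 0, -4],
    [0, -4, 0, 0, 0, -4],
    [0, -4, 0, 0, 0, -4],
    [0, -4, 0, 0, 0, -4]
  ]
}}

```text
clock: 16.2
position: [0.398, -0.009, 0.3039]
ee_rot: [-3.094, 0.541, -0.001]
force: [1.2, -0.5, -0.7]
width: 0.338
```

Request:
{"api": "move_arm", "payload": {
  "series": [
    [-0.4, -4, 0, 0, 0, -1.8],
    [-0.4, -4, 0, 0, 0, 0],
    [-0.4, -4, 0, 0, 0, 0],
    [-0.4, -3, 0, 0, 0, 0],
    [0, -2, 0, 0, 0, 0],
    [0, -1, 0, 0, 0, 0],
    [0, 0, 0, 0, 0, 0]
  ]
}}

```text
clock: 16.9
position: [0.3824, -0.1881, 0.3035]
ee_rot: [3.086, -0.589, 0.0]
force: [-0.2, -0.4, -2.0]
width: 0.342
```

```bash
cat > k.py <<'E'
from h import *
import sys
ob=[]
for nm in sys.argv[2:]:
    c=grab(nm,f"pics/{sys.argv[1]}_{nm}.png")
    for d in pick(c,"hook_stand"): print(nm,round(d["p"],2),d["rect"],d["mask"].sum()); 
    L=pick(c,"hook_stand")
    if L and nm!="wrist": ob.append((c,L[0]["mask"]))
    print("nose,seat",proj(c,[[.554,-.2716,.267],[.5821,-.2826,.215]]).round(1).tolist())
if ob: p,e=fit(ob,"hook_stand",[.582,-.2826,-.375],0); print(p[:2].round(4),np.degrees(p[2]).round(1),round(e,3))
s=monitor.observe(); print(np.round(s["position"],4),np.round(s["ee_rot"],3),round(s["width"],3))
E
python3 k.py k1 scene top wrist
```

```text
scene 0.6 [213.6, 215.3, 48.9, 119.9] 2362
nose,seat [[230.5, 224.6], [232.8, 244.0]]
top 0.83 [386.6, 123.3, 51.4, 57.9] 1240
nose,seat [[410.0, 177.4], [409.5, 172.6]]
nose,seat [[360.1, -224.2], [349.9, -210.6]]
[ 0.5805 -0.2883] -18.8 0.125
[ 0.3826 -0.1869  0.3035] [-3.087  0.584  0.   ] 0.345
```

```bash
cat > o.py <<'E'
from h import *
import sys
S0=[float(v) for v in sys.argv[2:5]]
out=[]
for nm,(a,b) in (("scene",(200,180)),("top",(360,105))):
    c=grab(nm); f=5; im=cv2.resize(c["img"][b:b+100,a:a+80,::-1],(80*f,100*f),interpolation=cv2.INTER_CUBIC)
    X=R.from_euler("z",np.radians(S0[2])).as_matrix()
    L=np.array([[-30,0,267-215],[-30,0,15],[-15,0,0],[15,0,0],[28,0,15],[28,0,142],[120,0,142]])/1000.@X.T+[S0[0],S0[1],.215]
    q=((proj(c,L)-[a,b]+.5)*f).astype(int)
    cv2.polylines(im,[q],False,(0,255,0),1); out.append(im)
cv2.imwrite(f"pics/{sys.argv[1]}.png",np.hstack(out))
E
python3 o.py o1 .5805 -.2883 -18.8
```

```text
(no output)
```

View pics/o1.png

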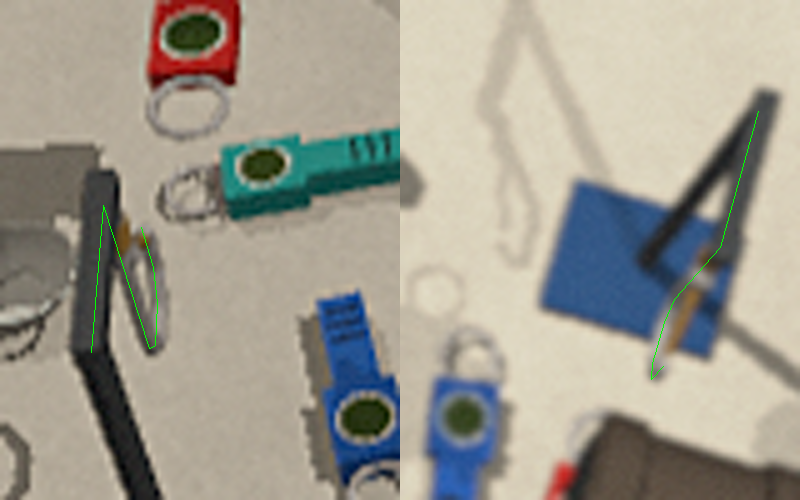

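Request:
{"api": "move_arm", "payload": {
  "series": [
    [1.5, -1.2, 0.2, 0, 0, 0],
    [2, -1.6, 0, 0, 0, 0],
    [1.5, -1.3, 0, 0, 0, 0],
    [0.6, -0.5, 0, 0, 0, 0],
    [0, 0, 0, 0, 0, 0],
    [0, 0, 0, 0, 0, 0]
  ]
}}

```text
clock: 18.05
position: [0.4379, -0.2329, 0.3052]
ee_rot: [-3.086, 0.586, 0.001]
force: [-0.7, 0.8, -1.3]
width: 0.341
```

```bash
cat > e.py <<'E'
from h import *
import sys
s=monitor.observe(); M=R.from_rotvec(s["ee_rot"]).as_matrix(); dx,dz=float(sys.argv[2]),float(sys.argv[3])
eye=s["position"]+M@[dx,0,dz]; print(np.round(s["position"],4),"eye",eye.round(4),round(s["width"],3),np.round(s["force"],1))
t=np.linspace(0,6.28,40); ring=np.array([s["position"]+M@[dx+.021*np.cos(a),.021*np.sin(a),dz] for a in t])
out=[]
for nm,(a,b) in (("scene",(200,180)),("top",(360,105)),("wrist",None)):
    c=grab(nm)
    if nm=="wrist":
        q=proj(c,ring); print("wrist ring",q.mean(0)); continue
    f=5; im=cv2.resize(c["img"][b:b+100,a:a+80,::-1],(80*f,100*f),interpolation=cv2.INTER_CUBIC)
    q=((proj(c,ring)-[a,b]+.5)*f).astype(int); cv2.polylines(im,[q],True,(0,255,0),1); out.append(im)
cv2.imwrite(f"pics/{sys.argv[1]}.png",np.hstack(out)); cv2.imwrite(f"pics/{sys.argv[1]}_w.png",c["img"][:,:,::-1])
E
python3 e.py e1 .122 .013
```

```text
[ 0.4379 -0.2329  0.3052] eye [ 0.5514 -0.2776  0.2921] 0.341 [-0.7  0.8 -1.3]Traceback (most recent call last):
  File "e.py", line 7, in <module>
    for nm,(a,b) in (("scene",(200,180)),("top",(360,105)),("wrist",None)):
           ^^^^^
TypeError: cannot unpack non-iterable NoneType object
```

```bash
sed -i 's/("wrist",None)/("wrist",(0,0))/' e.py; python3 e.py e1 .122 .013
```

```text
[ 0.4379 -0.2328  0.3055] eye [ 0.5515 -0.2774  0.2924] 0.344 [ 0.3  0.7 -0.4]
wrist ring [315.48760386 -44.55980554]
```

View pics/e1.png

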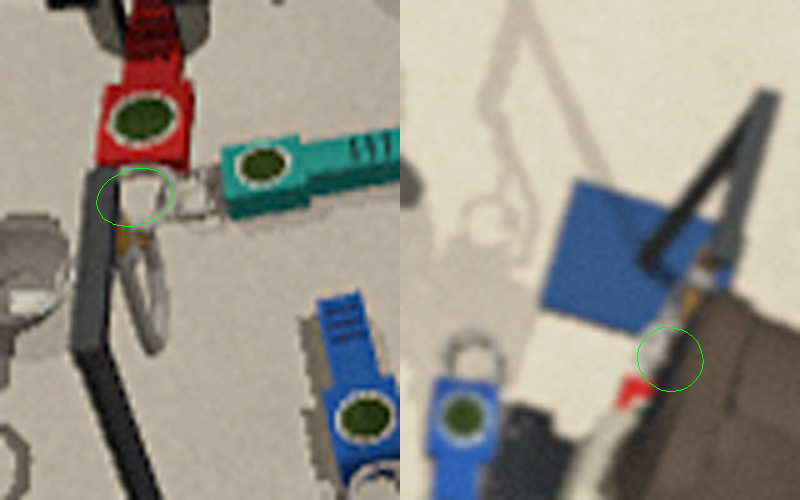

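```bash
cat > r.py <<'E'
from h import *
import sys
n,dx,dz=sys.argv[1],float(sys.argv[2]),float(sys.argv[3])
s=monitor.observe(); M=R.from_rotvec(s["ee_rot"]).as_matrix(); yaw=np.arctan2(M[1,0],M[0,0])
o=s["position"]+M@[dx-.131,0,dz]; e0=s["position"]+M@[dx,0,dz]
for nm in sys.argv[5:]:
    c=grab(nm); u=proj(c,[o+M@[.06,0,0]])[0]; L=pick(c,n)
    L=[d for d in L if np.hypot(d["rect"][0]+d["rect"][2]/2-u[0],d["rect"][1]+d["rect"][3]/2-u[1])<30]
    if not L: print(nm,"none",u); continue
    # top part may be hidden by gripper: compare inside mask of model head+ring only
    import h
    P0=h.parts; full=P0(n); h.parts=lambda k:full[1:]
    v=render(c,n,[o[0],o[1],yaw],o[2]); ys=np.where(v>.3); y0=ys[0].min()-15
    m=L[0]["mask"]
    X=M@[.056,0,0]; 
    uu,vv=np.meshgrid(np.arange(640),np.arange(400)); k=proj(c,[o+M@[.05,0,0],o+M@[.131,0,0]]); dd=k[1]-k[0]
    side=((uu-k[0][0])*dd[0]+(vv-k[0][1])*dd[1])>0
    p,e=fit([(c,m&side)],n,[o[0],o[1],yaw],o[2]); h.parts=P0
    ey=p[:2]+.131*np.array([np.cos(p[2]),np.sin(p[2])]); print(nm,"model eye",e0.round(4),"fit eye",ey.round(4),"yaw",np.degrees([yaw,p[2]]).round(1),round(e,3))
    cv2.imwrite(f"pics/{sys.argv[4]}_{nm}.png",c["img"][:,:,::-1])
a,b=int(u[0])-30,int(u[1])-30
c=grab("scene"); H=[.5805,-.2883,-18.8]; X=R.from_euler("z",np.radians(H[2])).as_matrix(); u=proj(c,[[.56,-.28,.26]])[0].astype(int); a,b=u[0]-32,u[1]-30
im=cv2.resize(c["img"][b:b+60,a:a+64,::-1],(640,600),interpolation=cv2.INTER_CUBIC)
cv2.imwrite(f"pics/{sys.argv[4]}z.png",im); print("crop",a,b,"nose",((proj(c,[np.array([-.03,0,.052])@X.T+[H[0],H[1],.215]])-[a,b]+.5)*10).round(),"eye",((proj(c,[e0])-[a,b]+.5)*10).round())
E
python3 r.py red_sample .122 .013 r1 scene
```

```text
scene model eye [ 0.5517 -0.2777  0.2927] fit eye [ 0.556  -0.2766] yaw [-21.5 -18.7] 0.276
crop 196 198 nose [[324. 274.]] eye [[309. 215.]]
```

View pics/r1z.png

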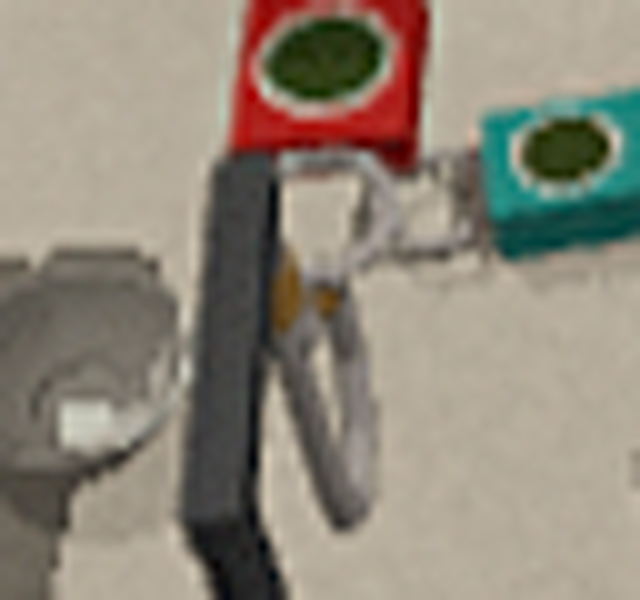

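Ring outer edge is at crop (395,215), so its centre is about (308,213), matching the model. The nose bar (345,300) lies about 4 mm to the right of the model. I'll shift and lower in stages.

Request:
{"api": "move_arm", "payload": {
  "series": [
    [0, 0.3, 0, 0, 0, 0],
    [0, 0, -1, 0, 0, 0],
    [0, 0, -1, 0, 0, 0],
    [0, 0, -0.8, 0, 0, 0],
    [0, 0, -0.5, 0, 0, 0],
    [0, 0, 0, 0, 0, 0]
  ]
}}

```text
clock: 19.05
position: [0.4374, -0.23, 0.271]
ee_rot: [-3.086, 0.586, 0.005]
force: [-2.5, 0.2, -1.5]
width: 0.344
```

Request:
{"api": "move_arm", "payload": {
  "series": [
    [0, 0, -0.5, 0, 0, 0],
    [0, 0, -0.5, 0, 0, 0],
    [0, 0, 0, 0, 0, 0]
  ]
}}

```text
clock: 19.35
position: [0.4386, -0.2304, 0.2619]
ee_rot: [3.086, -0.586, -0.0]
force: [-0.1, 0.4, -1.5]
width: 0.343
```

Request:
{"api": "move_arm", "payload": {
  "series": [
    [0, 0, -0.5, 0, 0, 0],
    [0, 0, -0.5, 0, 0, 0],
    [0, 0, -0.5, 0, 0, 0],
    [0, 0, -0.3, 0, 0, 0],
    [0, 0, -0.2, 0, 0, 0],
    [0, 0, 0, 0, 0, 0]
  ]
}}

```text
clock: 19.95
position: [0.4384, -0.2304, 0.2422]
ee_rot: [-3.086, 0.586, 0.001]
force: [0.0, 0.6, 0.2]
width: 0.344
```

```bash
python3 r.py red_sample .122 .013 r2 scene
```

```text
scene model eye [ 0.5519 -0.2751  0.2291] fit eye [ 0.5541 -0.2745] yaw [-21.5 -20.5] 0.25
crop 196 198 nose [[324. 274.]] eye [[360. 351.]]
```

View pics/r2z.png

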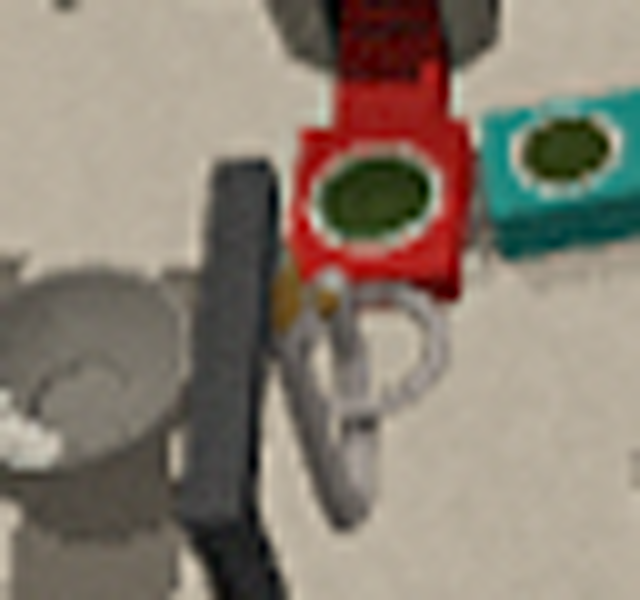

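The nose tip shows at (335,275) inside the ring. The ring's far wire at (370,410) passes in front of the nose and behind the shank, so it is threaded below the gate. Letting go.

Request:
{"api": "move_arm", "payload": {
  "series": [
    [0, 0, 0, 0, 0, 0],
    [0, 0, 0, 0, 0, 0],
    [0, 0, 0, 0, 0, 0],
    [0, 0, 0, 0, 0, 0],
    [0, 0, 0, 0, 0, 0],
    [0, 0, 0, 0, 0, 0],
    [0, 0, 0, 0, 0, 0],
    [0, 0, 0, 0, 0, 0]
  ],
  "grip": 1
}}

```text
clock: 20.9
position: [0.4385, -0.2304, 0.2424]
ee_rot: [3.086, -0.586, -0.0]
force: [-1.3, -0.0, -0.5]
width: 0.98
```

Request:
{"api": "move_arm", "payload": {
  "series": [
    [-0.5, 0.2, 1.5, 0, 0, 0],
    [-1, 0.3, 3, 0, 0, 0],
    [-2, 1, 2, 0, 0, 0],
    [-3, 2, 0, 0, 0, 0],
    [-2, 3, 0, 0, 0, 3],
    [-1, 4, 0, 0, 0, 5],
    [-1, 3, 0, 0, 0, 4],
    [0, 0, 0, 0, 0, 0]
  ]
}}

```text
clock: 21.7
position: [0.3323, -0.0923, 0.3076]
ee_rot: [-3.131, 0.249, -0.0]
force: [0.7, -0.6, 0.9]
width: 0.999
```

Run:
```python
from h import *
c=grab("scene"); a,b=190,180
im=cv2.resize(c["img"][b:b+100,a:a+110,::-1],(660,600),interpolation=cv2.INTER_CUBIC); cv2.imwrite("pics/s3.png",im)
s=monitor.observe(); print(np.round(s["position"],4),s["clock"])
for d in pick(c,"red_sample"): print(round(d["p"],2),d["rect"])
ob=[]
m=pick(c,"blue_sample",(273,264)); ob+= [(c,m)] if m is not None else []
c=grab("top"); m=pick(c,"blue_sample",(372,194)); ob+= [(c,m)] if m is not None else []
for o in ob+[ob]:
    p,e=fit([o] if isinstance(o,tuple) else o,"blue_sample",[.491,-.165,-.16],.014); print(p[:2].round(4),np.degrees(p[2]).round(1),round(e,3))
```

```text
[ 0.3331 -0.0942  0.3077] 21.75
0.96 [221.6, 244.3, 26.0, 43.5]
[ 0.4942 -0.1659] -9.3 0.149
[ 0.494  -0.1662] -8.7 0.133
[ 0.494  -0.1664] -8.9 0.141
```

View pics/s3.png

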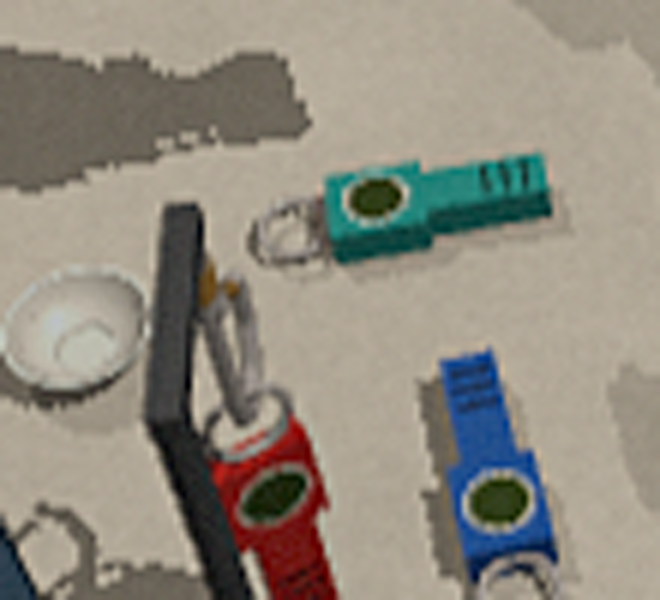

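Request:
{"api": "move_arm", "payload": {
  "series": [
    [2, -1, -2, 0, 0, 0],
    [3, -1.5, -2, 0, 0, 0],
    [3, -1.5, -2.5, 0, 0, 0],
    [3, -1.5, -2.5, 0, 0, 0],
    [3, -1, -2, 0, 0, 0],
    [2.1, -0.8, -1, 0, 0, 0],
    [0, 0, 0, 0, 0, 0],
    [0, 0, 0, 0, 0, 0]
  ]
}}

```text
clock: 22.75
position: [0.4942, -0.1693, 0.1866]
ee_rot: [3.13, -0.263, -0.003]
force: [-0.8, -0.3, -0.2]
width: 1.001
```

```bash
python3 w.py blue_sample .494 -.166 -8.9 .014 w6; python3 -c "
from h import *
s=monitor.observe();print(s['position'].round(4),s['ee_rot'].round(3))"
```

```text
blue_sample 0.87 [240.1, 307.4, 181.1, 36.2] 4097
blue_sample 0.85 [277.9, 1.2, 66.5, 219.8] 9390
exp [312. 114.]
blue_sample [ 0.4895 -0.165 ] -9.6 0.034
[ 0.494  -0.1686  0.1879] [ 3.131 -0.261  0.   ]
```

Request:
{"api": "move_arm", "payload": {
  "series": [
    [0.4, 0.1, -4, 0, 0, 0],
    [0.3, 0, -4, 0, 0, 0],
    [0, 0, -4, 0, 0, 0],
    [0, 0, -2.5, 0, 0, 0],
    [0, 0, -1.5, 0, 0, 0],
    [0, 0, -0.4, 0, 0, 0],
    [0, 0, 0, 0, 0, 0],
    [0, 0, 0, 0, 0, 0]
  ]
}}

```text
clock: 23.7
position: [0.5022, -0.1676, 0.0247]
ee_rot: [3.131, -0.26, 0.003]
force: [-0.0, -0.2, 1.3]
width: 1.003
```

Request:
{"api": "move_arm", "payload": {
  "series": [
    [0, 0, 0, 0, 0, 0],
    [0, 0, 0, 0, 0, 0],
    [0, 0, 0, 0, 0, 0],
    [0, 0, 0, 0, 0, 0],
    [0, 0, 0, 0, 0, 0],
    [0, 0, 0, 0, 0, 0],
    [0, 0, 0, 0, 0, 0],
    [0, 0, 0, 0, 0, 0]
  ],
  "grip": 0,
  "force": 45
}}

```text
clock: 24.5
position: [0.5015, -0.1674, 0.0234]
ee_rot: [3.131, -0.26, -0.0]
force: [-1.6, -0.7, -0.5]
width: 0.351
```

Request:
{"api": "move_arm", "payload": {
  "series": [
    [0, 0, 2, 0, 0, 0],
    [-0.5, 0.5, 4, 0, 0, 0],
    [-1, 2, 4, 0, 0, 0],
    [-1, 4, 0, 0, 0, 2],
    [-1, 4, 0, 0, 0, 2],
    [-1, 4, 0, 0, 0, 2],
    [-1, 4, 0, 0, 0, 2],
    [-1, 4, 0, 0, 0, 2]
  ]
}}

```text
clock: 25.3
position: [0.4358, 0.059, 0.1235]
ee_rot: [3.142, 0.016, 0.0]
force: [1.2, -0.6, -0.9]
width: 0.346
```

Request:
{"api": "move_arm", "payload": {
  "series": [
    [-1, 4, 0, 0, 0, 2],
    [-1, 4, 0, 0, 0, 2],
    [-1, 4, 0, 0, 0, 2],
    [-1, 4, 0, 0, 0, 0.8],
    [-1, 4, 0, 0, 0, 0],
    [-0.6, 4, 0, 0, 0, 0],
    [0, 1.3, 0, 0, 0, 0],
    [0, 0, 0, 0, 0, 0]
  ]
}}

```text
clock: 26.1
position: [0.38, 0.3128, 0.1233]
ee_rot: [-3.134, -0.206, -0.0]
force: [0.3, -0.3, -1.1]
width: 0.343
```

Request:
{"api": "move_arm", "payload": {
  "series": [
    [0, 0, 0, 0, 0, 0],
    [0, 0, 0, 0, 0, 0]
  ]
}}

```text
clock: 26.3
position: [0.3809, 0.3087, 0.1232]
ee_rot: [3.134, 0.197, -0.001]
force: [-0.3, 0.7, -0.8]
width: 0.344
```

Run:
```python
from h import *
s=monitor.observe(); M=R.from_rotvec(s["ee_rot"]).as_matrix(); c=grab("wrist","pics/w7.png"); print(s["position"].round(4),s["width"],np.degrees(np.arctan2(M[1,0],M[0,0])))
p=s["position"]+M@[-.011,0,.0094]; L=pick(c,"blue_sample"); print([(round(d["p"],2),d["rect"]) for d in L])
print("window exp",proj(c,[p+M@[.08,0,-.014]]).round(1))
```

```text
[0.3809 0.3087 0.1232] 0.3441704605956098 7.185998610059583
[(0.89, [526.6, 219.7, 113.0, 126.0]), (0.79, [242.8, 1.3, 146.1, 338.2])]
window exp [[315.5 105.8]]
```

View pics/w7.png

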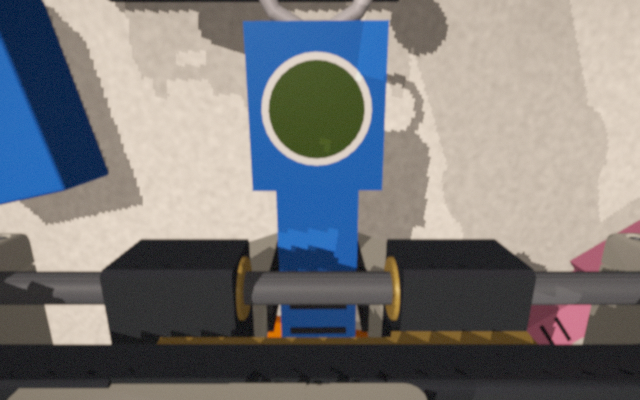

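Blue held level, window at (317,108) as predicted.

Request:
{"api": "move_arm", "payload": {
  "series": [
    [0, 0, -4, 0, 0, 0],
    [0, 0, -3, 0, 0, 0],
    [0, 0.1, -1, 0, 0, 0],
    [2.3, 0.25, 0, 0, 0, 0],
    [3, 0.4, 0, 0, 0, 0],
    [3, 0.4, 0, 0, 0, 0],
    [3, 0.4, 0, 0, 0, 0],
    [1, 0.1, 0, 0, 0, 0]
  ]
}}

```text
clock: 27.2
position: [0.5076, 0.3266, 0.0445]
ee_rot: [-3.135, -0.195, -0.005]
force: [-0.2, -0.9, -1.3]
width: 0.346
```

Request:
{"api": "move_arm", "payload": {
  "series": [
    [0, 0, 0, 0, 0, 0],
    [0, 0, -0.3, 0, 0, 0],
    [0, 0, -0.3, 0, 0, 0],
    [0, 0, -0.1, 0, 0, 0],
    [0, 0, 0, 0, 0, 0],
    [0, 0, 0, 0, 0, 0]
  ]
}}

```text
clock: 27.8
position: [0.5031, 0.3272, 0.0365]
ee_rot: [3.135, 0.201, -0.0]
force: [-0.2, 0.8, -1.3]
width: 0.348
```

```bash
python3 v.py blue_sample 0.026 v3 0.4936 0.3248 7.3
```

```text
[0.5031 0.3272 0.0365] [-0.2  0.8 -1.3] 0.34764403683364054
scene crop0 351 159 exp [402. 210.] 127
[0.4717 0.4227] -40.1 0.678
top crop0 188 144 exp [239. 195.] None
```

Request:
{"api": "move_arm", "payload": {
  "series": [
    [0.1, -0.1, -0.1, 0, 0, 0],
    [0, 0, 0, 0, 0, 0]
  ]
}}

```text
clock: 28.2
position: [0.5047, 0.326, 0.0354]
ee_rot: [-3.135, -0.2, -0.0]
force: [0.8, -1.0, -0.7]
width: 0.345
```

Request:
{"api": "move_arm", "payload": {
  "series": [
    [0, 0, 0, 0, 0, 0],
    [0, 0, 0, 0, 0, 0],
    [0, 0, 0, 0, 0, 0],
    [0, 0, 0, 0, 0, 0],
    [0, 0, 1, 0, 0, 0],
    [0, 0, 3, 0, 0, 0],
    [-1, 0, 4, 0, 0, 0],
    [-2, 0, 4, 0, 0, 0]
  ],
  "grip": 0.7
}}

```text
clock: 29.0
position: [0.4753, 0.3256, 0.1572]
ee_rot: [3.135, 0.197, 0.001]
force: [0.5, 0.6, 0.4]
width: 0.701
```

Request:
{"api": "move_arm", "payload": {
  "series": [
    [0, 0, 4, 0, 0, 0],
    [0, 0, 3, 0, 0, 0],
    [0, 0, 2, 0, 0, 0],
    [2, 0.2, 0, 0, 0, 0],
    [4, 0.2, 0, 0, 0, 0],
    [4, 0.2, 0, 0, 0, 0],
    [0, 0, 0, 0, 0, 0],
    [0, 0, 0, 0, 0, 0]
  ],
  "grip": 0
}}

```text
clock: 29.8
position: [0.5749, 0.3317, 0.2454]
ee_rot: [3.135, 0.198, -0.001]
force: [-0.7, 0.4, 0.3]
width: 0.058
```

```bash
python3 v.py blue_sample 0.026 v4 0.4936 0.3248 7.3; python3 -c "
from h import *
c=grab('wrist','pics/w8.png'); a=cv2.imread('pics/v4.png'); w=cv2.resize(c['img'][60:280,140:420,::-1],(400,314)); cv2.imwrite('pics/c4.png',np.hstack([a[43:357,:400],w]))"
```

```text
[0.5749 0.3317 0.2454] [-0.7  0.4  0.3] 0.05805397043677849
scene crop0 351 159 exp [402. 210.] 449
[0.4959 0.3238] 6.8 0.166
top crop0 188 144 exp [239. 195.] None
```

View pics/c4.png

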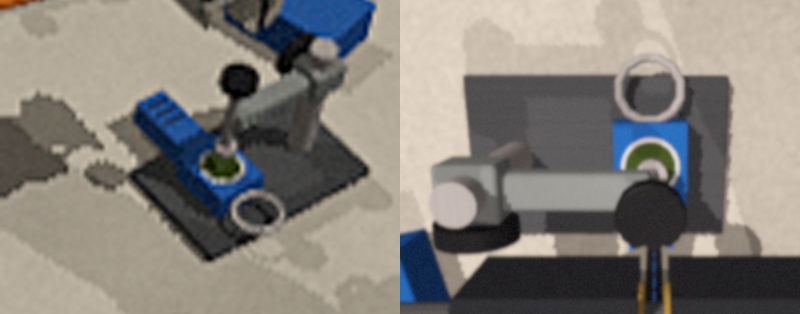

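Blue flat with the window under the foot (left (223,163), right (650,168)). Pressing.

Request:
{"api": "move_arm", "payload": {
  "series": [
    [0.1, 0.1, -3, 0, 0, 0],
    [0, 0, -2.5, 0, 0, 0],
    [0, 0, -1.3, 0, 0, 0],
    [0, 0, -1, 0, 0, 0],
    [0, 0, -0.7, 0, 0, 0],
    [0, 0, 0, 0, 0, 0],
    [0, 0, -0.4, 0, 0, 0],
    [0, 0, 0, 0, 0, 0]
  ]
}}

```text
clock: 30.85
position: [0.576, 0.3335, 0.1575]
ee_rot: [-3.134, -0.2, -0.003]
force: [-1.2, -0.0, 4.2]
width: 0.005
```

Request:
{"api": "move_arm", "payload": {
  "series": [
    [0, 0, 0, 0, 0, 0],
    [0, 0, 0, 0, 0, 0],
    [0, 0, 0, 0, 0, 0]
  ]
}}

```text
clock: 31.15
position: [0.5761, 0.3336, 0.1574]
ee_rot: [-3.134, -0.2, -0.003]
force: [-2.9, -0.5, 6.0]
width: -0.0
```

Request:
{"api": "move_arm", "payload": {
  "series": [
    [0, 0, -0.2, 0, 0, 0],
    [0, 0, 0, 0, 0, 0],
    [0, 0, 0, 0, 0, 0],
    [0, 0, 0, 0, 0, 0],
    [0, 0, 0, 0, 0, 0],
    [0, 0, 0, 0, 0, 0],
    [0, 0, 0, 0, 0, 0],
    [0, 0, 0, 0, 0, 0]
  ]
}}

```text
clock: 31.95
position: [0.5762, 0.3336, 0.1573]
ee_rot: [-3.134, -0.2, -0.004]
force: [-6.3, -3.8, 19.4]
width: 0.002
```

Request:
{"api": "move_arm", "payload": {
  "series": [
    [0, 0, 0, 0, 0, 0],
    [0, 0, 0, 0, 0, 0],
    [0, 0, 0, 0, 0, 0],
    [0, 0, 1.5, 0, 0, 0],
    [0, 0, 3, 0, 0, 0],
    [0, 0, 4, 0, 0, 0],
    [-3, 0, 0.5, 0, 0, 0]
  ]
}}

```text
clock: 32.65
position: [0.5507, 0.3332, 0.2497]
ee_rot: [-3.132, -0.194, -0.015]
force: [-0.6, 0.8, -0.1]
width: 0.005
```

Request:
{"api": "move_arm", "payload": {
  "series": [
    [-4, -0.4, 0, 0, 0, 0],
    [-4, -0.4, 0, 0, 0, 0],
    [0, 0, 0, 0, 0, 0],
    [0, 0, -3, 0, 0, 0],
    [0, 0, -4, 0, 0, 0],
    [0, 0, -3, 0, 0, 0],
    [0, 0, 0, 0, 0, 0],
    [0, 0, 0, 0, 0, 0]
  ],
  "grip": 0.8
}}

```text
clock: 33.45
position: [0.4662, 0.3252, 0.1451]
ee_rot: [3.135, 0.2, 0.0]
force: [-0.1, -0.2, 0.2]
width: 0.648
```

```bash
python3 v.py blue_sample 0.026 v5 0.4936 0.3248 7.3
```

```text
[0.4662 0.3252 0.1451] [-0.1 -0.2  0.2] 0.6479762613459352
scene crop0 351 159 exp [402. 210.] 122
[0.4709 0.4224] -40.8 0.687
top crop0 188 144 exp [239. 195.] 329
[0.6074 0.3926] -95.5 0.506
```

Request:
{"api": "move_arm", "payload": {
  "series": [
    [1, 0.1, -3, 0, 0, 0],
    [1.5, 0, -3, 0, 0, 0],
    [1.3, 0, -3, 0, 0, 0],
    [0, 0, -1.5, 0, 0, 0],
    [0, 0, -0.5, 0, 0, 0],
    [0, 0, 0, 0, 0, 0]
  ]
}}

```text
clock: 34.25
position: [0.503, 0.3264, 0.0348]
ee_rot: [-3.135, -0.201, 0.001]
force: [0.1, -0.0, -0.2]
width: 0.799
```

Request:
{"api": "move_arm", "payload": {
  "series": [
    [0, 0, 0, 0, 0, 0],
    [0, 0, 0, 0, 0, 0],
    [0, 0, 0, 0, 0, 0],
    [0, 0, 0, 0, 0, 0],
    [0, 0, 0, 0, 0, 0],
    [0, 0, 0, 0, 0, 0],
    [0, 0, 0.4, 0, 0, 0],
    [0, 0, 0.4, 0, 0, 0]
  ],
  "grip": 0,
  "force": 45
}}

```text
clock: 35.05
position: [0.5034, 0.3259, 0.0426]
ee_rot: [3.135, 0.2, -0.001]
force: [-0.4, -1.5, -0.9]
width: 0.353
```

Request:
{"api": "move_arm", "payload": {
  "series": [
    [-2, -0.25, 0, 0, 0, 0],
    [-4, -0.5, 0, 0, 0, 0],
    [-4, -0.5, 0, 0, 0, 0],
    [-2, -0.3, 1.5, 0, 0, 0],
    [0, 0, 4, 0, 0, 0],
    [0, 0, 4.5, 0, 0, 0],
    [0, 0, 4.5, 0, 0, 0],
    [0, -1, 4.5, 0, 0, 0]
  ]
}}

```text
clock: 35.85
position: [0.383, 0.3014, 0.2348]
ee_rot: [-3.134, -0.203, -0.001]
force: [0.5, 0.7, -1.0]
width: 0.345
```

Request:
{"api": "move_arm", "payload": {
  "series": [
    [0.4, -3, 4, 0, 0, 0],
    [0.4, -4, 3.5, 0, 0, -3],
    [0.4, -4, 0, 0, 0, -4],
    [0.4, -4, 0, 0, 0, -4],
    [0, -4, 0, 0, 0, -4],
    [0, -4, 0, 0, 0, -4],
    [0, -4, 0, 0, 0, -4],
    [0, -4, 0, 0, 0, -4]
  ]
}}

```text
clock: 36.65
position: [0.3987, -0.0085, 0.3056]
ee_rot: [-3.094, 0.542, -0.001]
force: [0.8, 0.2, -0.8]
width: 0.344
```

Request:
{"api": "move_arm", "payload": {
  "series": [
    [-0.4, -4, 0, 0, 0, -1.8],
    [-0.4, -4, 0, 0, 0, 0],
    [-0.4, -4, 0, 0, 0, 0],
    [-0.4, -3, 0, 0, 0, 0],
    [0, -2, 0, 0, 0, 0],
    [0, -1, 0, 0, 0, 0],
    [0, 0, 0, 0, 0, 0],
    [0, 0, 0, 0, 0, 0]
  ]
}}

```text
clock: 37.45
position: [0.3834, -0.1858, 0.3051]
ee_rot: [-3.086, 0.584, 0.0]
force: [-0.2, 0.2, -1.5]
width: 0.344
```

```bash
python3 r.py blue_sample .121 .009 r3 scene; python3 -c "
from h import *
s=monitor.observe();print(s['position'].round(4),s['ee_rot'].round(3),s['width']);c=grab('scene');cv2.imwrite('pics/s4.png',cv2.resize(c['img'][180:280,190:300,::-1],(660,600),interpolation=cv2.INTER_CUBIC))"
```

```text
scene model eye [ 0.496  -0.2301  0.2961] fit eye [ 0.5033 -0.2334] yaw [-21.4 -21.9] 0.202
crop 196 198 nose [[324. 274.]] eye [[414.  18.]]
[ 0.3834 -0.1857  0.3051] [-3.087  0.583  0.   ] 0.3438525438474596
```

View pics/s4.png

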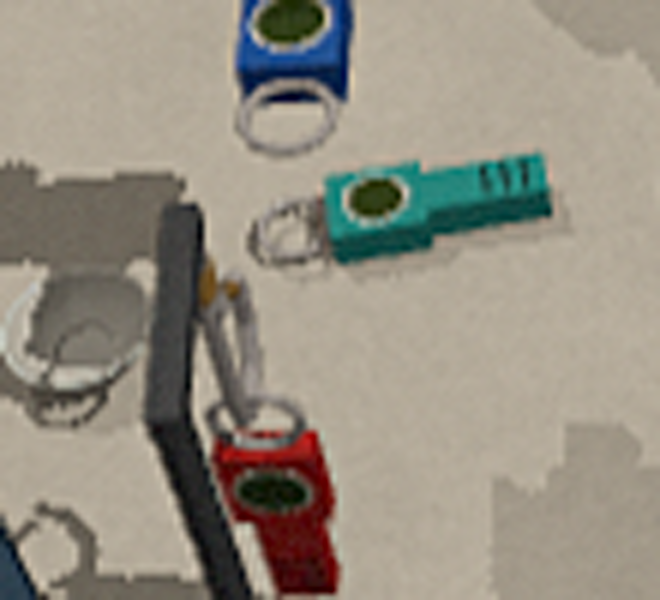

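Ring at (287,117) agrees with the model, and red is still hanging at (255,425). Going over the nose.

Request:
{"api": "move_arm", "payload": {
  "series": [
    [1.5, -1.2, 0, 0, 0, 0],
    [2, -1.6, 0, 0, 0, 0],
    [1.5, -1.2, 0, 0, 0, 0],
    [0.6, -0.5, 0, 0, 0, 0],
    [0, 0, 0, 0, 0, 0],
    [0, 0, 0, 0, 0, 0]
  ]
}}

```text
clock: 38.25
position: [0.4386, -0.2312, 0.3049]
ee_rot: [-3.086, 0.585, 0.002]
force: [0.2, 0.2, -1.1]
width: 0.341
```

Request:
{"api": "move_arm", "payload": {
  "series": [
    [0, 0, -1, 0, 0, 0],
    [0, 0, -1, 0, 0, 0],
    [0, 0, -0.8, 0, 0, 0],
    [0, 0, -0.5, 0, 0, 0],
    [0, 0, 0, 0, 0, 0]
  ]
}}

```text
clock: 38.75
position: [0.4382, -0.2314, 0.271]
ee_rot: [-3.086, 0.586, 0.004]
force: [-1.9, 1.1, -1.0]
width: 0.346
```

Request:
{"api": "move_arm", "payload": {
  "series": [
    [0, 0, -0.5, 0, 0, 0],
    [0, 0, -0.5, 0, 0, 0],
    [0, 0, -0.5, 0, 0, 0],
    [0, 0, -0.5, 0, 0, 0],
    [0, 0, 0, 0, 0, 0]
  ]
}}

```text
clock: 39.25
position: [0.439, -0.2317, 0.2514]
ee_rot: [3.086, -0.586, -0.002]
force: [-0.8, 0.6, -0.8]
width: 0.348
```

Request:
{"api": "move_arm", "payload": {
  "series": [
    [0, 0, -0.5, 0, 0, 0],
    [0, 0, -0.5, 0, 0, 0],
    [0, 0, -0.3, 0, 0, 0],
    [0, 0, 0, 0, 0, 0],
    [0, 0, 0, 0, 0, 0]
  ]
}}

```text
clock: 39.75
position: [0.4393, -0.2319, 0.2391]
ee_rot: [3.086, -0.586, -0.0]
force: [-0.5, 0.1, -1.5]
width: 0.345
```

```bash
python3 r.py blue_sample .121 .009 r4 scene
```

```text
scene model eye [ 0.5519 -0.2762  0.2301] fit eye [ 0.5604 -0.2734] yaw [-21.5 -17.4] 0.341
crop 196 198 nose [[324. 274.]] eye [[356. 350.]]
```

View pics/r4z.png

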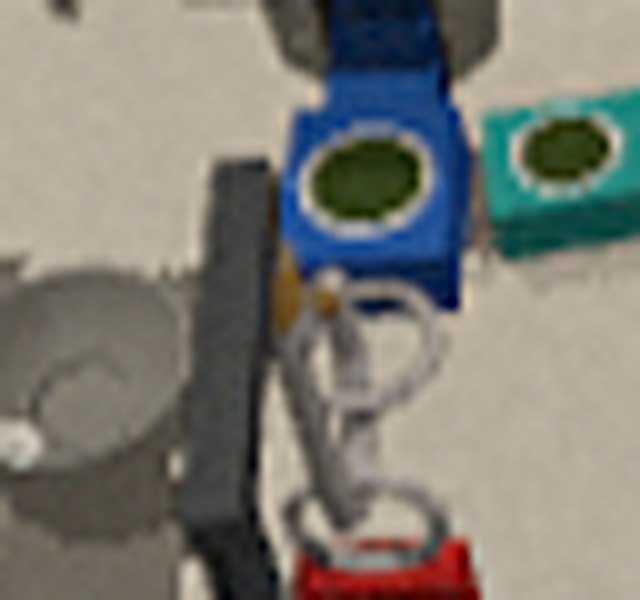

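Same picture as for red: nose tip (335,275) in the hole, far wire (365,405) inside the closed gate. Letting go.

Request:
{"api": "move_arm", "payload": {
  "series": [
    [0, 0, 0, 0, 0, 0],
    [0, 0, 0, 0, 0, 0],
    [0, 0, 0, 0, 0, 0],
    [0, 0, 0, 0, 0, 0],
    [0, 0, 0, 0, 0, 0],
    [0, 0, 0, 0, 0, 0],
    [0, 0, 0, 0, 0, 0],
    [0, 0, 0, 0, 0, 0]
  ],
  "grip": 1
}}

```text
clock: 40.7
position: [0.4393, -0.2318, 0.2392]
ee_rot: [3.086, -0.586, -0.0]
force: [-0.4, 0.2, 0.6]
width: 0.977
```

Request:
{"api": "move_arm", "payload": {
  "series": [
    [-0.5, 0.2, 1.5, 0, 0, 0],
    [-1, 0.3, 3, 0, 0, 0],
    [-2, 1, 2, 0, 0, 0],
    [-3, 2, 0, 0, 0, 0],
    [-2, 3, 0, 0, 0, 3],
    [-1, 4, 0, 0, 0, 5],
    [-1, 3, 0, 0, 0, 4],
    [0, 0, 0, 0, 0, 0]
  ]
}}

```text
clock: 41.5
position: [0.3331, -0.0937, 0.3042]
ee_rot: [-3.131, 0.249, -0.0]
force: [-0.6, -0.4, 0.3]
width: 0.998
```

Request:
{"api": "move_arm", "payload": {
  "series": [
    [0, 0, 0, 0, 0, 0],
    [0, 0, 0, 0, 0, 0],
    [0, 0, 0, 0, 0, 0],
    [0, 0, 0, 0, 0, 0],
    [0, 0, 0, 0, 0, 0],
    [0, 0, 0, 0, 0, 0],
    [0, 0, 0, 0, 0, 0],
    [0, 0, 0, 0, 0, 0]
  ]
}}

```text
clock: 42.3
position: [0.3343, -0.0969, 0.3041]
ee_rot: [3.131, -0.26, -0.0]
force: [-0.4, -0.2, -0.5]
width: 1.001
```

Run:
```python
from h import *
o=[]
for nm,a,b in (("scene",195,200),("top",350,105)):
    c=grab(nm); o.append(cv2.resize(c["img"][b:b+95,a:a+70,::-1],(395,536),interpolation=cv2.INTER_CUBIC))
    for n in("red_sample","blue_sample","yellow_sample"): print(nm,n,[(round(d["p"],2),d["rect"]) for d in pick(c,n)])
cv2.imwrite("pics/f.png",np.hstack(o))
```

```text
scene red_sample [(0.63, [224.9, 243.5, 19.7, 54.4])]
scene blue_sample [(0.94, [305.8, 176.3, 23.1, 38.4]), (0.61, [227.1, 244.2, 14.4, 11.5]), (0.61, [230.2, 206.2, 51.9, 19.2])]
scene yellow_sample []
top red_sample [(0.65, [401.0, 168.8, 11.3, 5.6])]
top blue_sample [(0.89, [289.6, 237.7, 33.8, 30.8]), (0.87, [395.0, 174.8, 21.9, 24.3]), (0.46, [276.2, 127.7, 18.3, 21.5])]
top yellow_sample []
```

View pics/f.png

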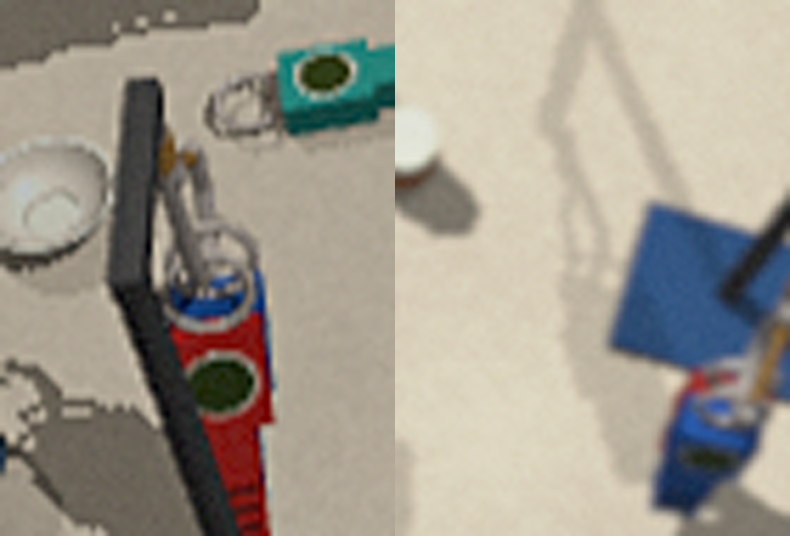

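Request:
{"api": "move_arm", "payload": {
  "series": [
    [0, 0, 0, 0, 0, 0],
    [0, 0, 0, 0, 0, 0],
    [0, 0, 0, 0, 0, 0],
    [0, 0, 0, 0, 0, 0],
    [0, 0, 0, 0, 0, 0],
    [0, 0, 0, 0, 0, 0],
    [0, 0, 0, 0, 0, 0],
    [0, 0, 0, 0, 0, 0]
  ]
}}

```text
clock: 43.5
position: [0.3343, -0.0969, 0.3042]
ee_rot: [3.131, -0.26, 0.0]
force: [0.3, -0.1, 0.0]
width: 1.0
```

Run:
```python
from h import *
c=grab("scene")
for n in("red_sample","blue_sample"): print(n,[(round(d["p"],2),d["rect"]) for d in pick(c,n)])
print(workorder.sign_off())
```

```text
red_sample [(0.57, [222.1, 246.1, 24.2, 44.7])]
blue_sample [(0.92, [240.9, 207.8, 41.0, 18.5]), (0.91, [303.7, 178.2, 28.1, 33.1]), (0.57, [381.0, 183.7, 61.3, 51.3]), (0.4, [214.4, 214.0, 48.8, 121.5])]
the job is handed in; nothing more can be done
None
```

I booked in the red cassette and then the blue one, and the job is handed in. There was no yellow cassette in view. Each was laid on the dark gauge, let go, pressed and clipped onto the snap hook. The knob was held for about a second with 27 N on red and 19 N on blue. The knob stopped at heights that match 16 mm and 28 mm.

**Last checks:** The last picture I viewed shows both rings on the hook below the gate, with the gate looking shut and the gripper clear. I had no reading of the gate joint, so "shut" rests on the pictures.

**Disagreed or failed:**
- In the network check about a second later, just before handing in, red was still found at the hook. The hanging blue cassette, which is mostly behind red there, got no clear detection of its own.
- Several silhouette fits failed because the gripper or gauge hid the cassette: blue and red on the gauge, and the gauge itself from the wrist camera. There I relied on the arm's own pose and the pictures.
- The fits of the held ring at the hook differed from the arm's model by 2 to 9 mm. I went by the arm's model and the close-up pictures.
- I did not separately check that the other things on the table had stayed where they were.

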